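Lock the hold-down bar of the teaching arm's dock with a hairpin clip

TASK

Lock the little teaching arm down in its dock: fold the hinged hold-down bar flat so that its slotted head goes over the upright post, then take the hairpin clip from its rest and slide its straight leg through the post's cross hole until the sprung leg has snapped over and the clip hugs the post fully home, and let go of it. Push gently by feel (the post's foot slides along with the push until it meets its stop), do not ram the clip against the post, and leave the other things on the bench where they lie.

Things in the scene. Friction and masses are not known exactly. Their poses are not given: they have to be found in the camera images.
- dock: Fixed plywood board 200 by 400 by 12 mm with a post in a slide track, a hinged aluminium bar and a small orange teaching arm 240 mm tall. Origin on the bench; x along the track, z up. The post's axis is at y = 0, at x from -24 to -4 mm at the start. Board: x -100..100, y -70..330 mm. Bar hinge line along x at y = 110, z = 26 mm. Teaching arm: x -35..35, y 200..320 mm.
- post: Upright cross-drilled steel post: round shank 20 mm thick, top 72 mm above the bench. Origin: centre of the cross hole, 56 mm above the bench; axes as the dock's. The hole runs through along x, 7.5 by 7.5 mm square inside. Its foot slides along x in the track with about 2.5 N drag: a push in +x carries it along, 10 to 30 mm, until it meets an end stop that must be felt (in -x: 2 to 22 mm).
- hole (a point): Centre of the cross hole in the post (same point and axes as post).
- bar (a joint): Angle of the hold-down bar (rad): 0 flat over the post (end stop), growing as it lifts; starts at 0.6 to 1.0. 30 mm wide, 6 mm thick, its slotted head 76 mm wide; reaches 139 mm from the hinge (dock y = 110 to -29 mm when flat, top 32 mm above the bench, 24 mm below the hole centre). Stiff hinge: stays where left; 0.1 to 0.2 N m moves it.
- bar_press (a point): Point on the bar's upper face, 55 mm from the hinge, midway across its width; when flat it lies at dock x = 0, y = 55, z = 32 mm. Its axes are the bar's (x along the hinge line, y along the bar toward the hinge).
- rest: Fixed brown wooden rest for the clip, 30 mm high: a block x 0..78, y -14..36 mm and a tongue x -29..0, y 2..20 mm, origin on the bench, x along the clip's leg.
- clip: Loose hairpin clip of bright steel wire 5 mm thick, about 60 g, flat on the rest, wire axis 32.5 mm above the bench. Origin on the straight leg's axis at the neck; x along that leg to its tapered tip (3 mm thick over the last 7 mm) at x = 81; y toward the sprung leg; z up. A neck at x = 0, from y = 22 in to y = 4, is the end stop that meets the post when home.
- clip_tip (a point): Centre of the straight leg's tip, at clip x = 80, y = 0, z = 0 mm; the clip's axes.
- clip_seat (a point): Point on the straight leg's axis at clip x = 10.4, y = 0, z = 0 mm, which comes to the hole's centre when the clip is fully home, its neck against the post; the clip's axes. The neck meets the post hard; more than 25 N between clip and post counts as ramming.
- clip_bow (a point): Middle of the bow (the handle), at clip x = -17, y = 11, z = 0 mm; the clip's axes. The bow is two parallel wires at y = 0 and y = 22 from x = -34 to -5 mm (27 mm over the outsides), closed by a half round to x = -47. Pinch it here across the wires: it lies over the rest's narrower tongue, so fingers pass outside and 12 mm below it.
- clip_leg (a joint): Opening of the sprung leg (rad), sprung to 0: 0 at rest or hugging the post, 0.1 to 0.2 as its hump rides over the shank. It swings at the neck, curves round the shank, has its hump at clip x = 23, y = 7 and flares out to x = 53, y = 18 mm. The hump takes a push of about 4 to 8 N, 12 to 20 mm before home, then snaps over; the push falls to nothing until the neck meets the post.
- servo: Bystander: small black servo motor, 54 by 20 by 42 mm; origin under its centre.
- jar: Bystander: glass jar with a steel lid, 52 mm across, 70 mm tall; origin under its centre.
- washer: Bystander: dark steel washer, 36 mm across, 5 mm thick, lying beside the rest; origin under its centre.
- offcut: Bystander: wooden offcut, 50 by 30 by 12 mm, lying on the dock's board along its robot-side edge; origin under its centre.
Not all that is in view belongs to the job. What is shaped like the clip but black is not meant.

How it is judged:
By the outcome, as a careful person would: the job done as asked, in the order asked, and still so for the second after the job is handed in, with the robot touching nothing.
It also fails if it takes over 72 s, if anything falls off the work surface, if the arm or the gripper's body presses on something with over 40 N, if the wrist force passes 120 N, or if a joint passes its speed limit or range.

ROBOT

A 6-joint arm with a two-finger parallel gripper is mounted at the origin on the work surface. World frame = base frame: x ahead of the robot, y to its left, z up, the work surface at z = 0. Lengths are in m, angles in rad, forces in N, time in s.
With the tool pointing down it reaches from about 0.375 to 0.925 m from the base axis. Payload 5.7 kg.
Tool frame: the origin (TCP) lies at the centre of the arm's flange, where the gripper is bolted on; the fingertips stand 182 mm ahead of it and the grasp point (between the pads) lies r.pinch_z ahead of it (r.pinch_z is the distance from the TCP to the grasp point, in m); z points along the fingers, y is the line along which they close (so a half turn about z gives the same grasp; the last joint's range is limited). The gripper opens to 88 mm and grips with 3 to 60 N. Pads are 20 mm wide; open, the fingers measure 115 mm over their backs; the gripper's body (75 mm by 178 mm) begins 61 mm behind the grasp point.
Start: joints at [1.055, 0.359, 1.51, -0, 1.272, -0.115], TCP at [0.234, 0.552, 0.405] pointing down, gripper open.
Joint ranges: [-2.97, 2.97], [-1.01, 2.36], [0.21, 2.38], [-0.96, 4.11], [0.2, 2.71], [-2.98, 2.98]. Speed limits (rad/s): [2.39, 2.39, 3.14, 3.14, 3.14, 3.14].

INTERFACE

Orientations are given as a rotation vector (axis times angle).
In Python, from plant import r gives the robot as it stands. The module is installed in compiled form; this text tells all that it offers.
- The arm moves only by the tool servo_tool, never from a script. Its argument "steps" is a list of rows, each a list of 3 entries, a list of its own where there are three numbers: the shift along the world's x, y, z in cm, then the turn, a rotation vector about the world's x, y, z in rad, then the gripper command: -1 is fully open, 1 is shut, values between are in proportion. In form: [[[tx, ty, tz], [wx, wy, wz], grip], ...]. A call has 1 to 20 rows; each row shifts and turns the commanded pose from where the row before left it; what a row does not reach is not made up. A row lasts 1/8 s, in which the tool goes at most 62.5 mm and 10.7 degrees, less where a joint would pass 70% of its speed; a pose out of reach is approached as far as the arm can. A call is refused whole if a number of a shift passes 6.25 or a number of a turn 0.188, either way. A call with a gripper value outside its range is refused whole. The fingers move at their own pace and stop on an object; "newtons" is the grip in N (left out, the last holds). Time passes only in rows, so rows that do not move let the fingers close. It gives the time, the measured TCP pose, the force, the opening and the grip force at its end, in the units of the state.
- r.get_obs(): the state, without advancing time (a new reading comes with each control period).
- r.read_camera(name): name is "scene" or "top" or "wrist"; returns the picture (420x560x3 uint8, red, green, blue); there is no depth.
- r.camera_info(name): a dict with "vertical_fov" (degrees; the focal length in pixels is half the picture's height over the tangent of half this angle, whatever the lens; pixels are square), "cx", "cy" (the principal point, pixels), "extrinsics" (4x4, takes a point from camera to world coordinates). Camera axes: x right, y up, looking along -z (the intrinsics and any distortion apply to the point x, -y, -z); pixel columns grow to the right and rows downward; lengths in m; the calibration is good to about 2 mm. A picture is of the moment at which its call begins: read the wrist's pose just before it. camera_info takes no time and is no camera call; for the wrist camera it gives the pose at the moment of the call.
- r.job_done(): hands the job in; it is judged then, once.
The state is a dict: "clock": time; "joint_pos": joint angles; "joint_vel": joint speeds; "effort": joint torques, N m; "eef_pos": TCP position; "ee_rot": TCP orientation; "ft_force": force on the tool from outside, world axes, zero at the start; "moment": the same for the moment, N m; "grip_width": finger opening in m; "gripper_force": force on a finger pad.
Only numpy, scipy, OpenCV 4.12 (cv2) and the standard library are available. Lean on these libraries where they do the work, as an engineer would, in place of code of your own. Each camera call takes 0.05 s, during which the arm holds its last target. There are 200 camera calls.

## Working session

There is one attempt and no reset: what is moved stays moved. The work goes in short steps, Python scripts to look and compute and a tool call to move; the robot and the scene stay as the last step left them, time stands still between calls to the robot, and variables do not carry over. Pictures are saved under pics/ and viewed, at most 10 in all, crops included, and the job is handed in when it is done.

Besides the shell and the picture viewer there is one more tool, called after "Request:" by a JSON object that holds its "name" and its "arguments". servo_tool: Moves the arm, as the interface text tells. Its arguments: {"type":"object","properties":{"steps":{"type":"array","items":{"type":"array"}},"newtons":{"type":"number"}},"required":["steps"]}

```bash
mkdir -p pics; python3 - <<'E'
from plant import r
import cv2,numpy as np
for n in("top","scene"):
    im=r.read_camera(n);cv2.imwrite(f"pics/{n}0.png",im[:,:,::-1]);i=r.camera_info(n)
    print(n,i["vertical_fov"],i["cx"],i["cy"],{k:v for k,v in i.items() if k not in("vertical_fov","cx","cy","extrinsics")});print(np.round(i["extrinsics"],4).tolist())
o=r.get_obs();print(o["clock"],o["eef_pos"],o["ee_rot"],r.pinch_z)
E
```

```text
top 47.946993450798786 274.51927045801335 203.35560600653028 {}
[[0.098, 0.9699, -0.2227, 0.2832], [-0.9952, 0.0968, -0.0162, -0.162], [0.0058, 0.2232, 0.9747, 1.1285], [0.0, 0.0, 0.0, 1.0]]
scene 53.46040498289052 282.8723380642401 209.46005944490787 {}
[[-0.0992, -0.7773, 0.6213, 1.3093], [0.9949, -0.0662, 0.076, -0.0456], [-0.0179, 0.6256, 0.7799, 1.0365], [0.0, 0.0, 0.0, 1.0]]
0.1 [0.23392044 0.55216836 0.40389131] [-6.25181206e-01 -3.07821171e+00  2.49750373e-03] 0.1633
```

View pics/top0.png

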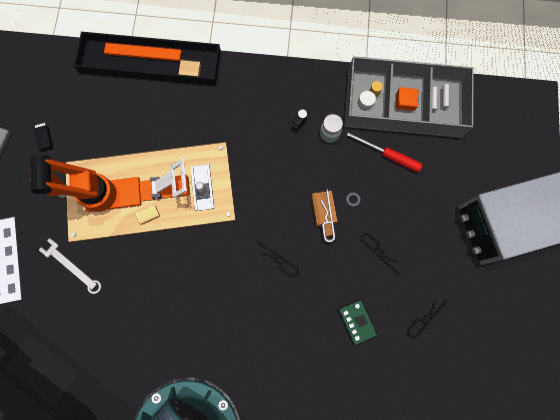

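View pics/scene0.png

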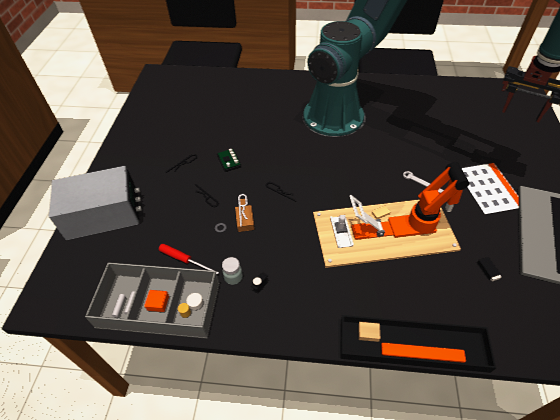

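The bright clip lies on the brown rest at top (326,215). The three black hairpins at (277,258), (381,255) and (428,317) are decoys. The dock board is at (150,190) with its post near (203,187). I'll enlarge the clip and dock in one crop to confirm.

```bash
python3 - <<'E'
import cv2,numpy as np
a=cv2.imread("pics/top0.png")
c1=cv2.resize(a[180:250,290:370],None,fx=5,fy=5,interpolation=cv2.INTER_CUBIC)
c2=cv2.resize(a[135:250,60:245],None,fx=4,fy=4,interpolation=cv2.INTER_CUBIC)
c2=c2[:,340:740] if False else c2
cv2.imwrite("pics/c1.png",c1);cv2.imwrite("pics/c2.png",c2)
E
```

```text
(no output)
```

View pics/c1.png

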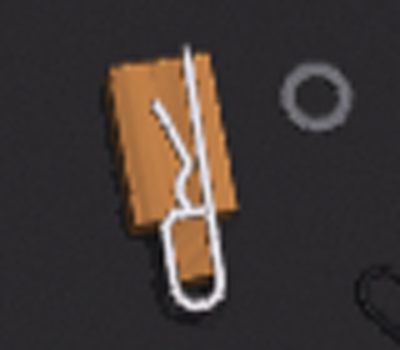

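View pics/c2.png

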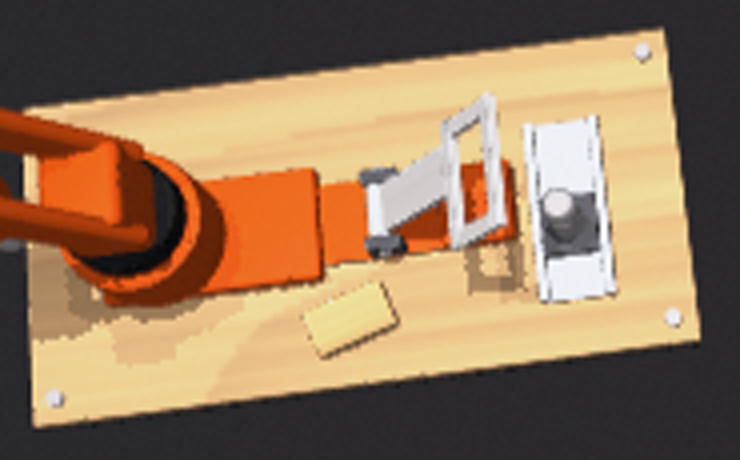

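The crop confirms it: the bright clip is on the brown rest, with its tip at top-image (327.4,189.2) and its straight leg on the right. The board corners read clearly and the post top is at (199.5,185.8). The bar is up.

```bash
cat > h.py <<'E'
from plant import r
import numpy as np, cv2
from scipy.optimize import least_squares
from scipy.spatial.transform import Rotation as Ro
def proj(i,P):
    E=np.array(i["extrinsics"]);f=210/np.tan(np.radians(i["vertical_fov"]/2))
    c=(np.atleast_2d(P)-E[:3,3])@E[:3,:3]
    return np.c_[i["cx"]+f*c[:,0]/-c[:,2],i["cy"]-f*c[:,1]/-c[:,2]]
def fit(i,L,px,x0):
    L=np.array(L,float)/1000;px=np.array(px,float)
    def W(p):
        c,s=np.cos(p[2]),np.sin(p[2]);return np.c_[p[0]+c*L[:,0]-s*L[:,1],p[1]+s*L[:,0]+c*L[:,1],L[:,2]]
    q=least_squares(lambda p:(proj(i,W(p))-px).ravel(),x0,x_scale=[.1,.1,.3])
    return q.x,np.round(q.fun.reshape(-1,2),1).tolist()
def back(i,px,z):
    return least_squares(lambda p:(proj(i,[p[0],p[1],z])-px).ravel(),[.5,0]).x
E
python3 - <<'E'
from h import *
i=r.camera_info("top")
C=np.array([(25,107),(664,28),(700,340),(35,427)])/4+[60,135]
d,e=fit(i,[(100,330,12),(100,-70,12),(-100,-70,12),(-100,330,12)],C,[.5,.3,0]);print("dock",d.round(4),e)
p=back(i,np.array([558,203])/4+[60,135],.072);c,s=np.cos(d[2]),np.sin(d[2])
v=p-d[:2];print("post",p.round(4),"dock frame",[c*v[0]+s*v[1],-s*v[0]+c*v[1]])
K=np.array([(187,46),(199,306),(219,270),(166,240),(190,163)])/5+[290,180]
k,e=fit(i,[(80,0,32.5),(-45,11,32.5),(-25,0,32.5),(-12,22,32.5),(23,7,32.5)],K,[.5,-.1,0]);print("clip",k.round(4),e)
c2,s2=np.cos(k[2]),np.sin(k[2])
print("bow",k[:2]+[c2*-.017-s2*.011,s2*-.017+c2*.011])
bp=d[:2]+[-s*.055,c*.055];print("press",bp)
# bar angle: head end px
R=Ro.from_rotvec(r.get_obs()["ee_rot"]).as_matrix();print("tool y yaw",np.arctan2(R[1,1],R[0,1]))
E
```

```text
dock [0.5696 0.0364 0.2302] [[-0.8, 0.1], [0.6, -0.0], [0.7, -0.0], [-0.5, -0.2]]
post [0.5489 0.0323] dock frame [np.float64(-0.021057830362866924), np.float64(0.0007116178223491934)]
clip [ 0.5016 -0.2833  0.2028] [[0.2, 0.4], [0.1, 0.3], [-0.4, -1.3], [0.2, 0.2], [-0.2, 0.5]]
bow [ 0.48269737 -0.27598289]
press [0.5570227  0.08998609]
tool y yaw 1.1700496526386257
```

Request:
{"name": "servo_tool", "arguments": {"steps": [[[0,0,4],[0,0,0],1],[[0,0,5],[0,0,0],1],[[2.5,-3.55,0],[0,0,0.0485],1],[[2.5,-3.55,0],[0,0,0.0485],1],[[2.5,-3.55,0],[0,0,0.0485],1],[[2.5,-3.55,0],[0,0,0.0485],1],[[2.5,-3.55,0],[0,0,0.0485],1],[[2.5,-3.55,0],[0,0,0.0485],1],[[2.5,-3.55,0],[0,0,0.0485],1],[[2.5,-3.55,0],[0,0,0.0485],1],[[2.5,-3.55,0],[0,0,0.0485],1],[[2.5,-3.55,0],[0,0,0.0485],1],[[2.5,-3.55,0],[0,0,0.0485],1],[[2.5,-3.55,0],[0,0,0.0485],1],[[2.5,-3.55,0],[0,0,0.0485],1],[[0,0,0],[0,0,0],1]]}}

```text
clock: 2.1
eef_pos: [0.5605, 0.0887, 0.4939]
ee_rot: [0.355, -3.121, 0.001]
ft_force: [-0.6, 0.1, 0.2]
grip_width: 0.0002
gripper_force: 0.0
```

Request:
{"name": "servo_tool", "arguments": {"steps": [[[-0.3,0.1,-4],[0,0,0],1],[[0,0,-4],[0,0,0],1],[[0,0,-4],[0,0,0],1],[[0,0,-4],[0,0,0],1],[[0,0,-2],[0,0,0],1],[[0,0,-1],[0,0,0],1],[[0,0,-1],[0,0,0],1],[[0,0,-1],[0,0,0],1],[[0,0,-1],[0,0,0],1],[[0,0,-1],[0,0,0],1],[[0,0,-1],[0,0,0],1],[[0,0,-1],[0,0,0],1],[[0,0,-1],[0,0,0],1],[[0,0,-0.7],[0,0,0],1],[[0,0,0],[0,0,0],1]]}}

```text
clock: 3.98
eef_pos: [0.5555, 0.0923, 0.2265]
ee_rot: [0.36, -3.119, -0.0]
ft_force: [0.1, 0.4, 0.0]
grip_width: 0.0004
gripper_force: 0.0
```

Request:
{"name": "servo_tool", "arguments": {"steps": [[[0,0,-0.3],[0,0,0],1],[[0,0,-0.3],[0,0,0],1],[[0,0,-0.2],[0,0,0],1],[[0,0,-0.2],[0,0,0],1],[[0,0,-0.1],[0,0,0],1]]}}

```text
clock: 4.6
eef_pos: [0.5562, 0.0919, 0.2166]
ee_rot: [-0.36, 3.121, -0.0]
ft_force: [0.5, 0.1, 1.2]
grip_width: -0.0
gripper_force: 0.4
```

```bash
python3 - <<'E'
from h import *
a=r.read_camera("top")[:,:,::-1];b=r.read_camera("scene")[:,:,::-1]
A=cv2.resize(a[130:250,130:270],None,fx=4,fy=4,interpolation=3)[:480,:400] if 0 else cv2.resize(a[140:240,170:270],(400,400),interpolation=3)
B=cv2.resize(b[180:280,310:410],(400,400),interpolation=3)
cv2.imwrite("pics/p2.png",np.hstack([A,B]))
E
```

```text
(no output)
```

View pics/p2.png

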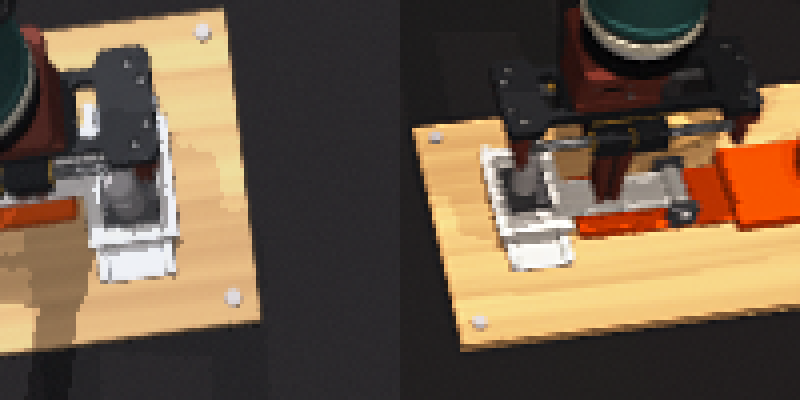

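The bar's head is now around the post and almost flat. I'll press on gently to the end stop.

Request:
{"name": "servo_tool", "arguments": {"steps": [[[0,0,-0.1],[0,0,0],1],[[0,0,-0.1],[0,0,0],1],[[0,0,-0.1],[0,0,0],1],[[0,0,0],[0,0,0],1]]}}

```text
clock: 5.2
eef_pos: [0.5561, 0.0919, 0.2143]
ee_rot: [-0.36, 3.121, -0.0]
ft_force: [-1.4, -1.4, 8.4]
grip_width: 0.0008
gripper_force: 4.0
```

Request:
{"name": "servo_tool", "arguments": {"steps": [[[0,0,-0.1],[0,0,0],1],[[0,0,0],[0,0,0],1],[[0,0,2],[0,0,0],1],[[0,0,4],[0,0,0],1],[[0,0,4],[0,0,0],1],[[0,0,4],[0,0,0],0],[[-0.7,-4.1,1],[0,0,0],0],[[-0.8,-4.1,0],[0,0,0],0],[[-0.8,-4.1,0],[0,0,0],0],[[-0.8,-4.1,0],[0,0,0],0],[[-0.8,-4.1,0],[0,0,0],0],[[-0.8,-4.1,0],[0,0,-0.027],0],[[-0.8,-4.1,0],[0,0,0],0],[[-0.8,-4.1,0],[0,0,0],0],[[-0.8,-4.1,0],[0,0,0],0],[[0,0,0],[0,0,0],0],[[0,0,0],[0,0,0],0]]}}

```text
clock: 7.32
eef_pos: [0.4849, -0.2765, 0.3623]
ee_rot: [0.317, -3.125, -0.002]
ft_force: [0.4, -0.1, -0.1]
grip_width: 0.0437
gripper_force: 0.0
```

```bash
python3 - <<'E'
from h import *
i=r.camera_info("wrist");a=r.read_camera("wrist")[:,:,::-1];cv2.imwrite("pics/w1.png",a)
t=r.camera_info("top");b=r.read_camera("top")[:,:,::-1];cv2.imwrite("pics/t1.png",cv2.resize(b[135:250,60:245],None,fx=4,fy=4,interpolation=3))
print(i["vertical_fov"],np.round(i["extrinsics"],3).tolist())
import pickle;pickle.dump(i,open("w1.pkl","wb"))
E
```

```text
66.04306465599652 [[-0.2, -0.939, -0.279, 0.409], [0.98, -0.191, -0.058, -0.293], [0.001, -0.285, 0.959, 0.343], [0.0, 0.0, 0.0, 1.0]]
```

View pics/w1.png

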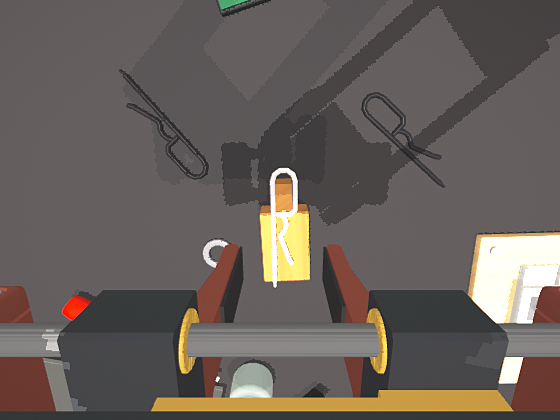

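View pics/t1.png

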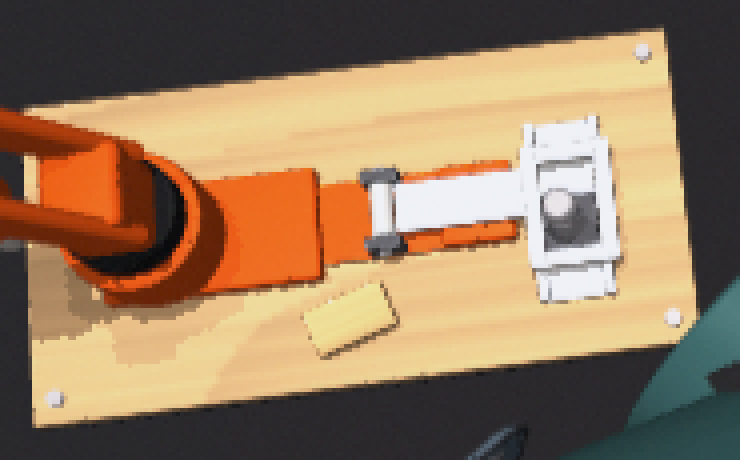

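The bar is flat with the post standing in its slot. The wrist view shows the clip with its bow end at (284,169), tip at (275,286) and sprung leg end at (292,263). I'll refine the pose from this view.

```bash
python3 - <<'E'
from h import *
import pickle
i=pickle.load(open("w1.pkl","rb"));a=cv2.imread("pics/w1.png").astype(int)
m=(a.min(2)>150)&(a.max(2)-a.min(2)<40)
for v in range(164,292,4):
    c=np.where(m[v,255:310])[0]+255;print(v,c.tolist())
def W(p,L):
    c,s=np.cos(p[2]),np.sin(p[2]);L=np.array(L)/1000;return np.c_[p[0]+c*L[:,0]-s*L[:,1],p[1]+s*L[:,0]+c*L[:,1],L[:,2]]
for p in([.5016,-.2833,.2028],):
    print(proj(i,W(p,[(80,0,32.5),(-47,11,32.5),(-20,0,32.5),(-20,22,32.5),(53,18,32.5)])).round(1).tolist())
k,e=fit(i,[(81,0,32.5),(-47,11,32.5),(53,18,32.5)],[(275.5,287),(284,168.5),(292.5,264)],[.5,-.28,.2]);print(k.round(4),e)
print(proj(i,W(k,[(-20,0,32.5),(-20,22,32.5)])).round(1).tolist())
E
```

```text
164 []
168 [279, 280, 281, 282, 283, 284, 285, 286, 287, 288]
172 [273, 274, 275, 276, 277, 278, 279, 280, 281, 282, 283, 284, 285, 286, 287, 288, 289, 290, 291, 292, 293, 294]
176 [271, 272, 273, 274, 275, 276, 291, 292, 293, 294, 295]
180 [270, 271, 272, 273, 274, 292, 293, 294, 295, 296, 297]
184 [270, 271, 272, 273, 274, 293, 294, 295, 296, 297]
188 [270, 271, 272, 273, 274, 293, 294, 295, 296, 297]
192 [270, 271, 272, 273, 274, 293, 294, 295, 296, 297]
196 [270, 271, 272, 273, 274, 293, 294, 295, 296, 297]
200 [271, 272, 273, 274, 293, 294, 295, 296, 297]
204 [271, 272, 273, 274, 275, 293, 294, 295, 296, 297]
208 [271, 272, 273, 274, 275, 293, 294, 295, 296, 297]
212 [271, 272, 273, 274, 275, 276, 277, 278, 279, 280, 281, 282, 283, 284, 285, 286, 287, 288, 289, 290, 291, 292, 293, 294]
216 [271, 272, 273, 274, 275, 276, 277, 278, 279, 280, 281, 282, 283, 284, 285, 286, 287, 288, 289, 290, 291]
220 [271, 272, 273, 274, 275, 283, 284, 285, 286, 287]
224 [271, 272, 273, 274, 275, 284, 285, 286, 287, 288]
228 [271, 272, 273, 274, 275, 283, 284, 285, 286, 287]
232 [271, 272, 273, 274, 275, 280, 281, 282, 283, 284, 285]
236 [271, 272, 273, 274, 275, 278, 279, 280, 281, 282]
240 [272, 273, 274, 275, 279, 280, 281, 282, 283, 284]
244 [272, 273, 274, 275, 281, 282, 283, 284, 285]
248 [272, 273, 274, 275, 276, 283, 284, 285, 286, 287]
252 [272, 273, 274, 275, 276, 284, 285, 286, 287, 288]
256 [272, 273, 274, 275, 276, 286, 287, 288, 289, 290]
260 [272, 273, 274, 275, 276, 287, 288, 289, 290, 291, 292]
264 [272, 273, 274, 275, 276, 290, 291, 292]
268 [272, 273, 274, 275, 276]
272 [272, 273, 274, 275, 276]
276 [273, 274, 275, 276]
280 [273, 274, 275, 276]
284 [273, 274, 275, 276]
288 []
[[273.4, 282.4], [283.6, 164.3], [272.4, 191.7], [294.7, 191.7], [290.3, 259.4]]
[ 0.506  -0.2812  0.2181] [[0.2, 0.2], [0.1, 0.5], [-0.3, -0.8]]
[[273.4, 196.3], [295.6, 196.0]]
```

Request:
{"name": "servo_tool", "arguments": {"newtons": 25, "steps": [[[0.1,0.15,-4],[0,0,0.01],0],[[0,0,-4],[0,0,0],0],[[0,0,-4],[0,0,0],0],[[0,0,-2],[0,0,0],0],[[0,0,-1.2],[0,0,0],0],[[0,0,-1],[0,0,0],0],[[0,0,0],[0,0,0],0],[[0,0,0],[0,0,0],0]]}}

```text
clock: 8.43
eef_pos: [0.4864, -0.2757, 0.2013]
ee_rot: [-0.334, 3.123, -0.002]
ft_force: [0.3, 0.7, 0.4]
grip_width: 0.0439
gripper_force: 0.0
```

Request:
{"name": "servo_tool", "arguments": {"steps": [[[0,0,0],[0,0,0],0.3],[[0,0,0],[0,0,0],0.4],[[0,0,0],[0,0,0],0.6],[[0,0,0],[0,0,0],1],[[0,0,0],[0,0,0],1]]}}

```text
clock: 9.05
eef_pos: [0.4862, -0.2757, 0.2008]
ee_rot: [-0.333, 3.124, -0.001]
ft_force: [0.2, -0.0, 3.1]
grip_width: 0.0263
gripper_force: 24.8
```

Gripped: the width of 26.3 mm matches the bow. I'll lift and stop where the wrist camera can see the post beside the held clip.

Request:
{"name": "servo_tool", "arguments": {"steps": [[[0,0,1],[0,0,0],1],[[0,0,3],[0,0,0],1],[[0,0,4],[0,0,0.018],1],[[0,0,4],[0,0,0],1],[[0.8,3.6,4],[0,0,0],1],[[0.8,3.6,3],[0,0,0],1],[[0.8,3.6,0],[0,0,0],1],[[0.8,3.6,0],[0,0,0],1],[[0.6,3.6,0],[0,0,0],1],[[0.6,3.6,0],[0,0,0],1],[[0,0,0],[0,0,0],1],[[0,0,0],[0,0,0],1],[[0,0,0],[0,0,0],1]]}}

```text
clock: 10.68
eef_pos: [0.53, -0.0605, 0.3907]
ee_rot: [0.36, -3.121, 0.001]
ft_force: [-0.3, 0.1, -0.8]
grip_width: 0.0261
gripper_force: 24.9
```

```bash
python3 - <<'E'
from h import *
import pickle
i=r.camera_info("wrist");a=r.read_camera("wrist")[:,:,::-1];cv2.imwrite("pics/w2.png",cv2.resize(a[130:330,240:560],(800,500),interpolation=3));cv2.imwrite("pics/w2full.png",a)
pickle.dump(i,open("w2.pkl","wb"))
E
```

```text
(no output)
```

View pics/w2.png

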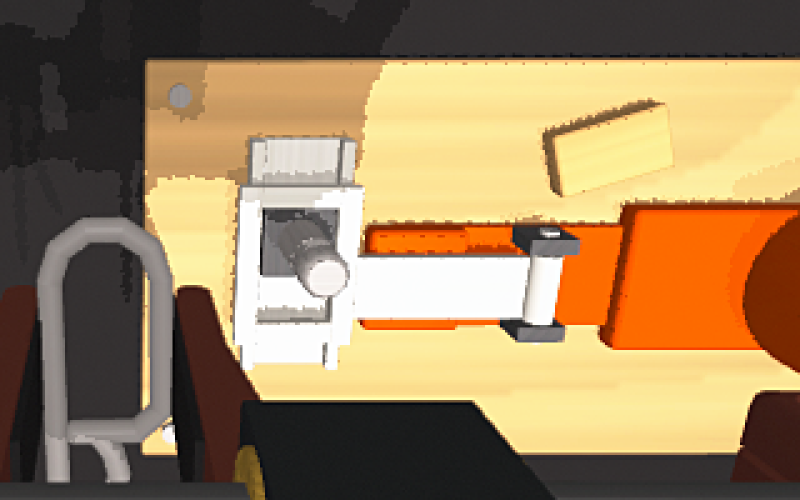

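The post top is at crop (326,277), full image (370.4,240.8). The board corners are at (298.4,153.6) and (298,312). The bow end is at crop (104,219), with the wires at crop columns 50 and 156.

```bash
python3 - <<'E'
from h import *
import pickle
i=pickle.load(open("w2.pkl","rb"));F=lambda x,y:np.array([x/2.5+240,y/2.5+130])
y=.2302;c,s=np.cos(y),np.sin(y);D=np.array([.5696,.0364])
tod=lambda p:np.round([c*(p-D)[0]+s*(p-D)[1],-s*(p-D)[0]+c*(p-D)[1]],4)
p=back(i,F(326,277),.072);print("post",p,tod(p))
A=back(i,F(146,59),.012);B=back(i,F(145,455),.012);print(tod(A),tod(B),"yaw",np.arctan2(*(B-A)[::-1]))
o=r.get_obs();T=o["eef_pos"];z=T[2]-.1683
R=Ro.from_rotvec(o["ee_rot"]).as_matrix();ty=np.arctan2(R[1,1],R[0,1])-np.pi/2;print("tool yaw",ty)
for q in[(104,219),(50,300),(57,460),(156,300),(160,400)]:
    v=back(i,F(*q),z)-T[:2];print(q,np.round([np.cos(ty)*v[0]+np.sin(ty)*v[1],-np.sin(ty)*v[0]+np.cos(ty)*v[1]],4))
E
```

```text
post [0.55171138 0.03373334] [-0.018   0.0015]
[-0.0972 -0.0684] [ 0.1039 -0.0663] yaw 0.24074653634281862
tool yaw 0.22940447390472074
(104, 219) [-0.03   -0.0011]
(50, 300) [-0.0129 -0.0119]
(57, 460) [ 0.024  -0.0111]
(156, 300) [-0.0129  0.0093]
(160, 400) [0.0096 0.0105]
```

Request:
{"name": "servo_tool", "arguments": {"steps": [[[-3,1,0],[0,0,0],1],[[-3,2,0],[0,0,0],1],[[-3,2,0],[0,0,0],1],[[-1.35,2.6,0],[0,0,0],1],[[0,0,-4],[0,0,0],1],[[0,0,-4],[0,0,0],1],[[0,0,-4],[0,0,0],1],[[0,0,-3],[0,0,0],1],[[0,0,-1.6],[0,0,0],1],[[0,0,0],[0,0,0],1],[[0,0,0],[0,0,0],1],[[0,0,0],[0,0,0],1]]}}

```text
clock: 12.22
eef_pos: [0.4271, 0.0162, 0.2255]
ee_rot: [-0.361, 3.119, -0.001]
ft_force: [0.7, 0.4, 0.4]
grip_width: 0.0266
gripper_force: 24.9
```

```bash
python3 - <<'E'
from h import *
a=r.read_camera("top")[:,:,::-1];b=r.read_camera("scene")[:,:,::-1]
cv2.imwrite("pics/ta.png",a);cv2.imwrite("pics/sa.png",b)
A=cv2.resize(a[160:230,170:240],(400,400),interpolation=3)
B=cv2.resize(b[180:250,310:380],(400,400),interpolation=3)
cv2.imwrite("pics/p3.png",np.hstack([A,B]))
print(r.get_obs()["ft_force"])
E
```

```text
[ 0.25281487 -0.15180532  0.9166596 ]
```

View pics/p3.png

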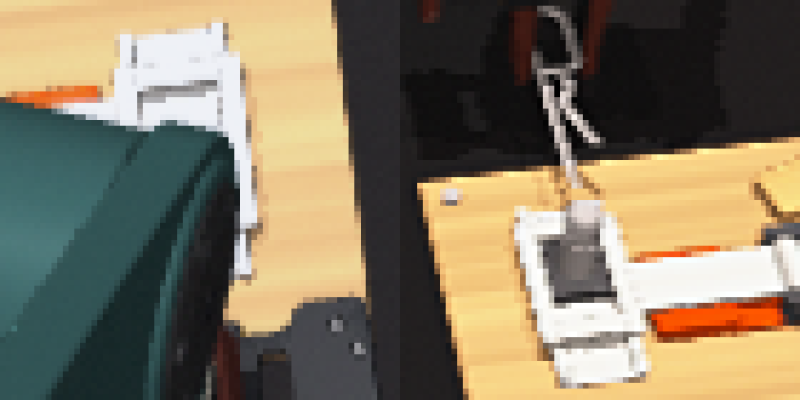

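The top view is blocked by the arm. In the scene view the leg runs from crop (540,90) toward (575,185), and the post top is centred at about (586,212). I'll compare the lateral offset of the two within that one image.

```bash
python3 - <<'E'
from h import *
i=r.camera_info("scene");F=lambda x,y:np.array([310+(x-400)/5.714,180+y/5.714])
y=.2302;c,s=np.cos(y),np.sin(y);D=np.array([.5696,.0364])
tod=lambda p:np.round([c*(p-D)[0]+s*(p-D)[1],-s*(p-D)[0]+c*(p-D)[1]],4)
print("tcp",tod(r.get_obs()["eef_pos"][:2]))
for q in[(540,88),(552,120),(562,150),(575,187)]:print("leg",tod(back(i,F(*q),.0572)))
for q in[(586,212),(586,208)]:print("post",tod(back(i,F(*q),.072)))
print("corner",tod(back(i,F(419,181),.012)))
E
```

```text
tcp [-0.1435  0.013 ]
leg [-0.1118  0.0014]
leg [-0.0888  0.0031]
leg [-0.0678  0.0039]
leg [-0.0424  0.0053]
post [-0.0145  0.0035]
post [-0.017   0.0041]
corner [-0.0932 -0.0664]
```

```bash
python3 - <<'E'
from h import *
i=r.camera_info("wrist");a=r.read_camera("wrist").astype(int);cv2.imwrite("pics/w3.png",a[:,:,::-1].astype(np.uint8))
m=(a.min(2)>85)&(a.max(2)-a.min(2)<25)
o=r.get_obs();T=o["eef_pos"];R=Ro.from_rotvec(o["ee_rot"]).as_matrix();ty=np.arctan2(R[1,1],R[0,1])-np.pi/2
print(ty)
P=[[],[]]
for v in range(224,322,6):
    c=np.where(m[v,245:320])[0]+245
    if len(c)<2: print(v,c);continue
    g=np.split(c,np.where(np.diff(c)>3)[0]+1);row=[]
    for h in g:
        u=h.mean()+0;q=back(i,np.array([u,v]),T[2]-.1683)-T[:2]
        row.append((len(h),u,*np.round([1e3*(np.cos(ty)*q[0]+np.sin(ty)*q[1]),1e3*(-np.sin(ty)*q[0]+np.cos(ty)*q[1])],1)))
    print(v,[tuple(map(float,t)) for t in row])
E
```

```text
0.23071179397825214
224 [(40.0, 281.5, -26.3, -1.2)]
230 [(15.0, 265.0, -23.2, -9.3), (14.0, 298.5, -23.2, 7.1)]
236 [(11.0, 261.0, -20.1, -11.4), (11.0, 302.0, -20.1, 8.9)]
242 [(11.0, 259.0, -16.9, -12.4), (11.0, 304.0, -16.9, 9.9)]
248 [(9.0, 260.0, -13.7, -12.0), (11.0, 304.0, -13.7, 10.0)]
254 [(11.0, 260.0, -10.4, -12.1), (11.0, 304.0, -10.4, 10.1)]
260 [(10.0, 260.5, -7.1, -11.9), (10.0, 303.5, -7.1, 9.9)]
266 [(10.0, 260.5, -3.8, -11.9), (9.0, 284.0, -3.8, 0.0), (10.0, 303.5, -3.8, 9.9)]
272 [(16.0, 263.875, -0.4, -10.3), (9.0, 282.0, -0.4, -1.0), (13.0, 302.0, -0.4, 9.2)]
278 [(13.0, 263.2307692307692, 3.0, -10.7), (3.0, 281.0, 3.0, -1.5), (18.0, 299.5, 3.0, 8.0)]
284 [(15.0, 264.3333333333333, 6.5, -10.2), (3.0, 279.0, 6.5, -2.6), (19.0, 299.0, 6.5, 7.8)]
290 [(13.0, 263.2307692307692, 10.0, -10.8), (5.0, 282.0, 10.0, -1.0), (15.0, 301.0, 10.0, 8.9)]
296 [(9.0, 262.0, 13.5, -11.5), (13.0, 301.0, 13.5, 8.9)]
302 [(44.0, 279.5, 17.1, -2.3)]
308 [(13.0, 262.15384615384613, 20.7, -11.6), (11.0, 283.0, 20.7, -0.5), (15.0, 302.0, 20.7, 9.6)]
314 [(14.0, 262.5, 24.4, -11.4), (13.0, 283.6923076923077, 24.4, -0.1), (13.0, 304.0, 24.4, 10.7)]
320 [(15.0, 261.73333333333335, 28.1, -11.9), (14.0, 284.5, 28.1, 0.3), (13.0, 305.0, 28.1, 11.3)]
```

The yaw is aligned and the lateral offset is within tolerance. I'll advance gently along the hole axis and watch the force.

Request:
{"name": "servo_tool", "arguments": {"steps": [[[0.39,0.09,-0.1],[0,0,0],1],[[0.39,0.09,0],[0,0,0],1],[[0.29,0.07,0],[0,0,0],1],[[0.29,0.07,0],[0,0,0],1],[[0.2,0.05,0],[0,0,0],1],[[0.2,0.05,0],[0,0,0],1]]}}

```text
clock: 13.12
eef_pos: [0.4443, 0.0207, 0.2236]
ee_rot: [0.362, -3.121, 0.0]
ft_force: [-0.5, -0.6, -0.9]
grip_width: 0.0264
gripper_force: 24.9
```

Request:
{"name": "servo_tool", "arguments": {"steps": [[[0.29,0.07,0],[0,0,0],1],[[0.29,0.07,0],[0,0,0],1],[[0.29,0.07,0],[0,0,0],1],[[0.29,0.07,0],[0,0,0],1]]}}

```text
clock: 13.62
eef_pos: [0.4557, 0.0234, 0.2235]
ee_rot: [0.361, -3.12, 0.0]
ft_force: [-1.2, -2.0, 0.3]
grip_width: 0.0261
gripper_force: 24.8
```

```bash
python3 - <<'E'
from h import *
print([np.round(r.get_obs()["ft_force"],2),np.round(r.get_obs()["moment"],3)])
b=r.read_camera("scene")[:,:,::-1];cv2.imwrite("pics/sb.png",b)
B=cv2.resize(b[180:250,310:380],(560,560),interpolation=3)
cv2.imwrite("pics/p4.png",B)
E
```

```text
[array([-1.21, -1.97,  0.26]), array([-0.299,  0.112, -0.212])]
```

View pics/p4.png

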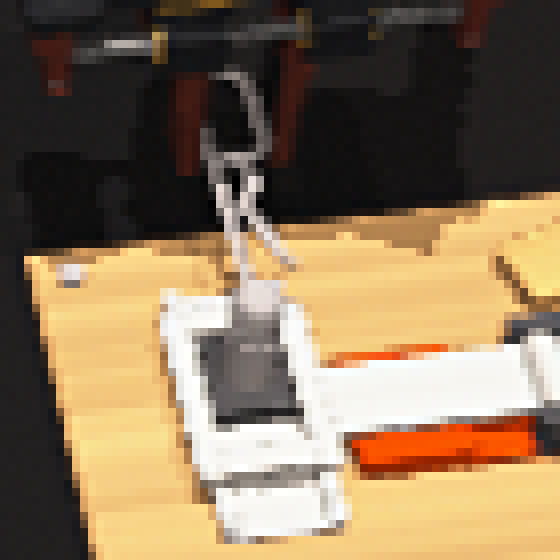

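The post hasn't moved and the tip is about 14 mm past its face, so the leg has entered the hole. A slight side load of about -1.7 N remains. I'll trim it and go on.

Request:
{"name": "servo_tool", "arguments": {"steps": [[[0.02,-0.08,0],[0,0,0],1],[[0.29,0.07,0],[0,0,0],1],[[0.29,0.07,0],[0,0,0],1],[[0,0,0],[0,0,0],1]]}}

```text
clock: 14.18
eef_pos: [0.4622, 0.0241, 0.2237]
ee_rot: [-0.362, 3.12, -0.0]
ft_force: [0.8, 0.9, -0.6]
grip_width: 0.0263
gripper_force: 24.9
```

```bash
cat > s.py <<'E'
from h import *
y=.2302;c,s=np.cos(y),np.sin(y);D=np.array([.5696,.0364]);o=r.get_obs()
rd=lambda v:np.array([c*v[0]+s*v[1],-s*v[0]+c*v[1]])
print("tcp dock mm",(1e3*rd(o["eef_pos"][:2]-D)).round(1),"z",o["eef_pos"][2].round(4),"F dock",rd(o["ft_force"]).round(2),o["ft_force"][2].round(2),"M",rd(o["moment"]).round(2),o["moment"][2].round(3),o["clock"])
# post shift in scene: template match of post top from reference
b=r.read_camera("scene")[:,:,::-1];ref=cv2.imread("pics/sb.png")
t=ref[213:225,337:347];w=b[195:260,320:370]
S=cv2.matchTemplate(cv2.resize(w,None,fx=8,fy=8,interpolation=3).copy(),cv2.resize(t,None,fx=8,fy=8,interpolation=3),cv2.TM_CCOEFF_NORMED)
_,v,_,l=cv2.minMaxLoc(S);p=np.array(l)/8+[320,195]+[342.2-337,216.8-213]
print("post score",round(v,2),"px",p,"dock mm",(1e3*rd(back(r.camera_info("scene"),p,.072)-D)).round(1))
E
python3 s.py
```

```text
tcp dock mm [-107.4   12.5] z 0.2237 F dock [1.   0.68] -0.58 M [-0.06 -0.05] -0.048 14.175
post score 0.94 px [342.2 216.8] dock mm [-15.7   2.8]
```

Request:
{"name": "servo_tool", "arguments": {"steps": [[[0.29,0.07,0],[0,0,0],1],[[0.29,0.07,0],[0,0,0],1],[[0.29,0.07,0],[0,0,0],1],[[0.29,0.07,0],[0,0,0],1],[[0.29,0.07,0],[0,0,0],1],[[0,0,0],[0,0,0],1]]}}

```text
clock: 14.98
eef_pos: [0.4767, 0.0276, 0.2237]
ee_rot: [-0.362, 3.12, -0.0]
ft_force: [0.4, -0.1, -0.5]
grip_width: 0.0261
gripper_force: 24.9
```

```bash
python3 s.py
```

```text
tcp dock mm [-92.5  12.6] z 0.2237 F dock [ 0.35 -0.18] -0.48 M [-0.01  0.04] -0.021 14.975
post score 0.84 px [342.2 216.8] dock mm [-15.7   2.8]
```

Request:
{"name": "servo_tool", "arguments": {"steps": [[[0.29,0.07,0],[0,0,0],1],[[0.29,0.07,0],[0,0,0],1],[[0.29,0.07,0],[0,0,0],1],[[0.29,0.07,0],[0,0,0],1],[[0.29,0.07,0],[0,0,0],1],[[0.29,0.07,0],[0,0,0],1]]}}

```text
clock: 15.78
eef_pos: [0.4939, 0.0318, 0.2236]
ee_rot: [-0.362, 3.121, -0.0]
ft_force: [0.2, -0.3, -0.6]
grip_width: 0.0258
gripper_force: 24.9
```

```bash
python3 s.py
```

```text
tcp dock mm [-74.7  12.8] z 0.2236 F dock [ 0.07 -0.36] -0.63 M [0.05 0.01] 0.022 15.775
post score 0.77 px [342.2 216.8] dock mm [-15.7   2.8]
```

Request:
{"name": "servo_tool", "arguments": {"steps": [[[0.29,0.07,0],[0,0,0],1],[[0.29,0.07,0],[0,0,0],1],[[0.29,0.07,0],[0,0,0],1]]}}

```text
clock: 16.2
eef_pos: [0.5018, 0.0339, 0.2233]
ee_rot: [0.361, -3.119, -0.0]
ft_force: [-2.4, -0.8, 0.3]
grip_width: 0.0259
gripper_force: 24.9
```

```bash
python3 s.py
```

```text
tcp dock mm [-66.6  13.1] z 0.2233 F dock [-2.54 -0.22] 0.25 M [0.17 0.43] 0.04 16.2
post score 0.63 px [342.2 217.8] dock mm [-12.1   2. ]
```

Request:
{"name": "servo_tool", "arguments": {"steps": [[[0.29,0.07,0],[0,0,0],1],[[0.29,0.07,0],[0,0,0],1],[[0.29,0.07,0],[0,0,0],1]]}}

```text
clock: 16.62
eef_pos: [0.5112, 0.0361, 0.2236]
ee_rot: [0.362, -3.12, -0.0]
ft_force: [-3.1, 0.3, -0.2]
grip_width: 0.026
gripper_force: 24.9
```

```bash
python3 s.py
```

```text
tcp dock mm [-57.  13.] z 0.2236 F dock [-2.98  0.97] -0.22 M [0.28 0.48] 0.049 16.625
post score 0.68 px [343.2 219.8] dock mm [-4.5  3.2]
```

The post is sliding at about 2.5–3 N. I'll keep pushing to its stop.

Request:
{"name": "servo_tool", "arguments": {"steps": [[[0.24,0.06,0],[0,0,0],1],[[0.24,0.06,0],[0,0,0],1]]}}

```text
clock: 16.92
eef_pos: [0.516, 0.0372, 0.2236]
ee_rot: [0.362, -3.121, 0.0]
ft_force: [-2.8, -0.1, -1.0]
grip_width: 0.0257
gripper_force: 24.9
```

Request:
{"name": "servo_tool", "arguments": {"steps": [[[0.24,0.06,0],[0,0,0],1],[[0.24,0.06,0],[0,0,0],1]]}}

```text
clock: 17.18
eef_pos: [0.5209, 0.0384, 0.2236]
ee_rot: [-0.361, 3.121, -0.0]
ft_force: [-3.1, 0.3, -1.3]
grip_width: 0.0259
gripper_force: 24.9
```

```bash
python3 s.py
```

```text
tcp dock mm [-47.  13.] z 0.2236 F dock [-2.96  1.04] -1.27 M [0.23 0.45] 0.07 17.175
post score 0.62 px [344.2 222.8] dock mm [6.5 3.7]
```

Request:
{"name": "servo_tool", "arguments": {"steps": [[[0.24,0.06,0],[0,0,0],1],[[0.24,0.06,0],[0,0,0],1]]}}

```text
clock: 17.48
eef_pos: [0.5256, 0.0395, 0.2236]
ee_rot: [0.361, -3.121, 0.0]
ft_force: [-3.2, 0.8, -0.5]
grip_width: 0.0259
gripper_force: 24.9
```

Request:
{"name": "servo_tool", "arguments": {"steps": [[[0.24,0.06,0],[0,0,0],1]]}}

```text
clock: 17.6
eef_pos: [0.5276, 0.0401, 0.2235]
ee_rot: [0.362, -3.119, 0.0]
ft_force: [-4.5, -0.7, -0.4]
grip_width: 0.026
gripper_force: 24.9
```

Request:
{"name": "servo_tool", "arguments": {"steps": [[[0.24,0.06,0],[0,0,0],1]]}}

```text
clock: 17.73
eef_pos: [0.5295, 0.0407, 0.2233]
ee_rot: [0.361, -3.118, -0.0]
ft_force: [-6.1, -0.1, -0.0]
grip_width: 0.0262
gripper_force: 24.9
```

```bash
python3 s.py
```

```text
tcp dock mm [-38.1  13.3] z 0.2233 F dock [-5.93  1.26] -0.04 M [0.12 0.97] -0.032 17.725
post score 0.67 px [344.2 223.8] dock mm [10.   2.9]
```

Force is rising past the drag, so the stop has been met and the hump is riding up.

Request:
{"name": "servo_tool", "arguments": {"steps": [[[0.15,0.035,0],[0,0,0],1]]}}

```text
clock: 17.9
eef_pos: [0.5307, 0.041, 0.2232]
ee_rot: [0.361, -3.117, -0.0]
ft_force: [-7.2, -1.5, 1.0]
grip_width: 0.0261
gripper_force: 24.9
```

Request:
{"name": "servo_tool", "arguments": {"steps": [[[0.15,0.035,0],[0,0,0],1]]}}

```text
clock: 18.02
eef_pos: [0.5317, 0.0413, 0.2231]
ee_rot: [0.361, -3.116, -0.0]
ft_force: [-7.5, -1.1, 0.7]
grip_width: 0.0262
gripper_force: 24.9
```

Request:
{"name": "servo_tool", "arguments": {"steps": [[[0.15,0.035,0],[0,0,0],1]]}}

```text
clock: 18.15
eef_pos: [0.5328, 0.0416, 0.2229]
ee_rot: [0.361, -3.115, -0.0]
ft_force: [-8.3, -1.7, 1.5]
grip_width: 0.0262
gripper_force: 24.9
```

Request:
{"name": "servo_tool", "arguments": {"steps": [[[0.15,0.035,0],[0,0,0],1]]}}

```text
clock: 18.27
eef_pos: [0.534, 0.0419, 0.2229]
ee_rot: [0.361, -3.114, -0.0]
ft_force: [-9.2, -1.3, 0.7]
grip_width: 0.0259
gripper_force: 24.9
```

```bash
python3 s.py
```

```text
tcp dock mm [-33.4  13.5] z 0.2229 F dock [-9.3   0.86] 0.75 M [0.07 1.42] -0.047 18.275
post score 0.6 px [344.2 223.8] dock mm [10.   2.9]
```

Request:
{"name": "servo_tool", "arguments": {"steps": [[[0.15,0.035,0],[0,0,0],1]]}}

```text
clock: 18.45
eef_pos: [0.5357, 0.0424, 0.223]
ee_rot: [0.361, -3.115, -0.0]
ft_force: [-9.0, -1.4, 1.8]
grip_width: 0.0264
gripper_force: 24.9
```

Request:
{"name": "servo_tool", "arguments": {"steps": [[[0.15,0.035,0],[0,0,0],1]]}}

```text
clock: 18.58
eef_pos: [0.5368, 0.0427, 0.2228]
ee_rot: [0.361, -3.114, -0.0]
ft_force: [-9.6, -3.1, 1.8]
grip_width: 0.0258
gripper_force: 24.9
```

Request:
{"name": "servo_tool", "arguments": {"steps": [[[0.15,0.035,0],[0,0,0],1]]}}

```text
clock: 18.7
eef_pos: [0.5382, 0.043, 0.2228]
ee_rot: [0.361, -3.114, -0.0]
ft_force: [-9.4, -1.3, 1.9]
grip_width: 0.0263
gripper_force: 24.9
```

```bash
python3 s.py; python3 - <<'E'
from h import *
i=r.camera_info("wrist");a=r.read_camera("wrist").astype(int);cv2.imwrite("pics/w4.png",a[:,:,::-1].astype(np.uint8))
m=(a.min(2)>85)&(a.max(2)-a.min(2)<25)
for v in range(206,232,2):
    c=np.where(m[v,245:320])[0]+245;print(v,len(c),c[:1],c[-1:])
E
```

```text
tcp dock mm [-29.1  13.6] z 0.2228 F dock [-9.46  0.88] 1.9 M [0.12 1.44] -0.046 18.7
post score 0.6 px [344.2 224.8] dock mm [13.5  2.1]
206 56 [245] [300]
208 56 [245] [300]
210 56 [245] [300]
212 56 [245] [300]
214 56 [245] [300]
216 56 [245] [300]
218 56 [245] [300]
220 56 [245] [300]
222 56 [245] [300]
224 57 [245] [301]
226 59 [245] [303]
228 60 [245] [304]
230 61 [245] [305]
```

```bash
python3 - <<'E'
import cv2,numpy as np
for n in("w3","w4"):
    a=cv2.imread(f"pics/{n}.png").astype(int)
    print(n,"col centre",[(v,*a[v,276:288].mean(0).astype(int).tolist()) for v in range(206,330,3)])
w3=cv2.imread("pics/w3.png");w4=cv2.imread("pics/w4.png")
for (y0,y1,x0,x1) in[(296,310,266,300),(214,232,256,308)]:
    S=cv2.matchTemplate(w4[y0-30:y1+25,x0-6:x1+6],w3[y0:y1,x0:x1],cv2.TM_CCOEFF_NORMED);_,v,_,l=cv2.minMaxLoc(S);print(v,l[0]-6,l[1]-30)
E
```

```text
w3 col centre [(206, 64, 64, 65), (209, 64, 63, 65), (212, 64, 64, 66), (215, 55, 54, 55), (218, 239, 242, 248), (221, 252, 253, 254), (224, 240, 242, 247), (227, 86, 87, 92), (230, 64, 63, 65), (233, 64, 64, 66), (236, 64, 64, 66), (239, 64, 64, 66), (242, 64, 63, 65), (245, 64, 64, 66), (248, 64, 63, 65), (251, 63, 63, 65), (254, 72, 71, 75), (257, 70, 69, 73), (260, 71, 70, 74), (263, 89, 88, 93), (266, 92, 91, 97), (269, 94, 93, 99), (272, 94, 93, 100), (275, 92, 92, 98), (278, 80, 79, 84), (281, 80, 79, 84), (284, 79, 78, 83), (287, 79, 78, 83), (290, 84, 83, 88), (293, 74, 73, 76), (296, 107, 172, 228), (299, 231, 233, 238), (302, 247, 249, 251), (305, 249, 250, 252), (308, 240, 247, 251), (311, 237, 250, 253), (314, 243, 253, 254), (317, 234, 253, 254), (320, 243, 254, 254), (323, 111, 128, 151), (326, 107, 108, 110), (329, 128, 130, 132)]
w4 col centre [(206, 177, 186, 194), (209, 177, 186, 194), (212, 177, 185, 194), (215, 185, 194, 202), (218, 129, 132, 140), (221, 156, 159, 166), (224, 131, 134, 141), (227, 141, 149, 156), (230, 164, 172, 180), (233, 172, 181, 189), (236, 169, 178, 186), (239, 170, 179, 185), (242, 169, 179, 185), (245, 143, 150, 156), (248, 175, 185, 192), (251, 175, 185, 192), (254, 175, 184, 191), (257, 174, 184, 191), (260, 174, 183, 191), (263, 174, 183, 191), (266, 174, 183, 190), (269, 173, 182, 189), (272, 184, 194, 200), (275, 122, 127, 132), (278, 50, 49, 50), (281, 47, 47, 48), (284, 68, 67, 70), (287, 92, 90, 94), (290, 100, 99, 103), (293, 101, 100, 103), (296, 80, 80, 82), (299, 122, 124, 131), (302, 144, 147, 154), (305, 138, 141, 148), (308, 150, 153, 161), (311, 128, 131, 137), (314, 118, 120, 126), (317, 114, 116, 121), (320, 111, 112, 117), (323, 48, 47, 49), (326, 52, 53, 54), (329, 64, 65, 66)]
0.4453597962856293 -5 0
0.5059853196144104 1 13
```

No slip in the grip: the bow and neck sit on the same image rows as before. I'll continue over the hump.

Request:
{"name": "servo_tool", "arguments": {"steps": [[[0.15,0.035,0],[0,0,0],1]]}}

```text
clock: 18.92
eef_pos: [0.5414, 0.0436, 0.2233]
ee_rot: [0.361, -3.118, -0.001]
ft_force: [-5.1, 0.7, -0.1]
grip_width: 0.0258
gripper_force: 24.9
```

Request:
{"name": "servo_tool", "arguments": {"steps": [[[0.15,0.035,0],[0,0,0],1]]}}

```text
clock: 19.05
eef_pos: [0.5438, 0.0441, 0.2236]
ee_rot: [-0.361, 3.121, 0.001]
ft_force: [-2.2, 2.2, -0.9]
grip_width: 0.026
gripper_force: 24.9
```

Request:
{"name": "servo_tool", "arguments": {"steps": [[[0.15,0.035,0],[0,0,0],1]]}}

```text
clock: 19.18
eef_pos: [0.5465, 0.0444, 0.224]
ee_rot: [-0.361, 3.118, -0.0]
ft_force: [-0.6, 1.2, -0.3]
grip_width: 0.0262
gripper_force: 24.9
```

```bash
python3 s.py
```

```text
tcp dock mm [-20.7  13.1] z 0.224 F dock [-0.28  1.28] -0.31 M [ 0.31 -0.01] 0.061 19.175
post score 0.57 px [327.2 216.8] dock mm [-22.  -40.4]
```

It has snapped over and the push has fallen to zero. I'll go on gently until the neck meets the post.

Request:
{"name": "servo_tool", "arguments": {"steps": [[[0.15,0.035,0],[0,0,0],1],[[0.15,0.035,0],[0,0,0],1]]}}

```text
clock: 19.48
eef_pos: [0.549, 0.0447, 0.2239]
ee_rot: [-0.361, 3.119, -0.001]
ft_force: [0.6, 0.0, -0.5]
grip_width: 0.0258
gripper_force: 24.9
```

Request:
{"name": "servo_tool", "arguments": {"steps": [[[0.12,0.03,0],[0,0,0],1]]}}

```text
clock: 19.6
eef_pos: [0.5496, 0.045, 0.2237]
ee_rot: [0.362, -3.121, 0.001]
ft_force: [-1.1, -1.1, -0.3]
grip_width: 0.0262
gripper_force: 24.9
```

Request:
{"name": "servo_tool", "arguments": {"steps": [[[0.12,0.03,0],[0,0,0],1]]}}

```text
clock: 19.73
eef_pos: [0.5501, 0.0453, 0.2235]
ee_rot: [0.362, -3.119, 0.001]
ft_force: [-4.8, -2.3, 1.3]
grip_width: 0.0261
gripper_force: 24.9
```

Request:
{"name": "servo_tool", "arguments": {"steps": [[[0.12,0.03,0],[0,0,0],1]]}}

```text
clock: 19.85
eef_pos: [0.5506, 0.0455, 0.2233]
ee_rot: [0.362, -3.117, 0.001]
ft_force: [-6.3, -3.7, 3.3]
grip_width: 0.0259
gripper_force: 24.9
```

Request:
{"name": "servo_tool", "arguments": {"steps": [[[0.1,0.02,0],[0,0,0],1],[[0,0,0],[0,0,0],1]]}}

```text
clock: 20.1
eef_pos: [0.551, 0.0456, 0.2231]
ee_rot: [0.361, -3.115, 0.0]
ft_force: [-6.4, -3.7, 2.5]
grip_width: 0.0261
gripper_force: 24.9
```

```bash
python3 s.py; python3 - <<'E'
from h import *
a=r.read_camera("wrist").astype(int);cv2.imwrite("pics/w5.png",a[:,:,::-1])
print([(v,int(a[v,276:288].mean())) for v in range(206,324,3)])
E
```

```text
tcp dock mm [-16.   13.2] z 0.2231 F dock [-7.07 -2.13] 2.52 M [-0.37  1.11] -0.09 20.1
post score 0.56 px [327.2 217.8] dock mm [-18.4 -41.1]
[(206, 160), (209, 173), (212, 181), (215, 186), (218, 134), (221, 159), (224, 134), (227, 186), (230, 183), (233, 183), (236, 183), (239, 183), (242, 182), (245, 182), (248, 182), (251, 182), (254, 181), (257, 162), (260, 48), (263, 50), (266, 66), (269, 67), (272, 67), (275, 67), (278, 66), (281, 71), (284, 80), (287, 79), (290, 80), (293, 80), (296, 94), (299, 125), (302, 147), (305, 141), (308, 153), (311, 143), (314, 138), (317, 145), (320, 145), (323, 52)][ WARN:0@0.378] global loadsave.cpp:1063 imwrite_ Unsupported depth image for selected encoder is fallbacked to CV_8U.
```

Request:
{"name": "servo_tool", "arguments": {"steps": [[[0.15,0.02,0],[0,0,0],1]]}}

```text
clock: 20.32
eef_pos: [0.5515, 0.0458, 0.2229]
ee_rot: [0.361, -3.113, 0.0]
ft_force: [-9.8, -4.8, 5.8]
grip_width: 0.0261
gripper_force: 24.9
```

Request:
{"name": "servo_tool", "arguments": {"steps": [[[0.12,0,0],[0,0,0],1],[[0,0,0],[0,0,0],1]]}}

```text
clock: 20.58
eef_pos: [0.552, 0.0458, 0.2227]
ee_rot: [0.361, -3.111, -0.0]
ft_force: [-10.7, -4.8, 6.0]
grip_width: 0.0266
gripper_force: 24.9
```

```bash
python3 s.py
```

```text
tcp dock mm [-15.   13.2] z 0.2227 F dock [-11.52  -2.19] 6.03 M [-0.38  1.87] -0.109 20.575
post score 0.55 px [327.2 218.8] dock mm [-14.8 -41.9]
```

Contact is hard, so the neck is home. I'll relax the push, release and lift clear.

Request:
{"name": "servo_tool", "arguments": {"steps": [[[-0.2,-0.03,0],[0,0,0],1],[[-0.15,-0.03,0],[0,0,0],1],[[0,0,0],[0,0,0],0.35],[[0,0,0],[0,0,0],0.2],[[0,0,0],[0,0,0],0],[[0,0,0],[0,0,0],0],[[0,0,1],[0,0,0],0],[[0,0,2],[0,0,0],0],[[0,0,4],[0,0,0],0],[[0,0,4],[0,0,0],0],[[-3,-3,4],[0,0,0],0],[[-3,-4,0],[0,0,0],0],[[-3,-4,0],[0,0,0],0],[[0,0,0],[0,0,0],0],[[0,0,0],[0,0,0],0]]}}

```text
clock: 22.5
eef_pos: [0.4624, -0.0643, 0.3742]
ee_rot: [-0.36, 3.119, -0.0]
ft_force: [0.4, 0.5, 0.1]
grip_width: 0.0443
gripper_force: 0.0
```

```bash
python3 - <<'E'
from h import *
import pickle
i=r.camera_info("wrist");a=r.read_camera("wrist");cv2.imwrite("pics/w6.png",a[:,:,::-1]);pickle.dump(i,open("w6.pkl","wb"))
b=r.read_camera("scene");cv2.imwrite("pics/s6.png",b[:,:,::-1])
t=r.read_camera("top");cv2.imwrite("pics/t6.png",t[:,:,::-1])
# expected px in each view for post centre ~ (dock +12?) and clip points given TCP home
y=.2302;c,s=np.cos(y),np.sin(y);D=np.array([.5696,.0364])
def P(x,yy,z):return [D[0]+c*x-s*yy,D[1]+s*x+c*yy,z]
for n,x,yy,z in[("bow end",-.062,.013,.056),("neck",.0005,.013,.056),("post top",.011,.002,.072),("tip",.082,.002,.056)]:
    print(n,[proj(r.camera_info(k),P(x,yy,z)).round(0).tolist() for k in("wrist","scene","top")])
E
```

```text
bow end [[[368.0, 261.0]], [[342.0, 208.0]], [[197.0, 205.0]]]
neck [[[363.0, 315.0]], [[346.0, 224.0]], [[194.0, 179.0]]]
post top [[[356.0, 333.0]], [[344.0, 224.0]], [[198.0, 173.0]]]
tip [[[349.0, 377.0]], [[349.0, 248.0]], [[196.0, 146.0]]]
```

```bash
python3 - <<'E'
from h import *
t=cv2.imread("pics/t6.png").astype(int);m=(t.max(2)-t.min(2)<45)
for v in range(138,216):
    g=t[v,180:218];print(v,"".join("#" if (q.max()-q.min()<45 and q.min()>185) else "+" if (q.max()-q.min()<45 and q.min()>90) else "-" if q.max()-q.min()<45 else "." for q in g))
y=.2302;c,s=np.cos(y),np.sin(y);D=np.array([.5696,.0364])
E
```

```text
138 ...---.....-.--......-......--.-..----
139 .-...--.--...-...---.-..-......---...-
140 .....-...............----........----.
141 .--....-...-...........-----.-.-...---
142 ...-.--.-.-...--......-...----...--...
143 ---..-.-.-.-....----...-.-----..-.....
144 .-..--...-.--...------....-...---.--..
145 .-.......--...-------.--...-......---.
146 --.-....--..-...------..---.-.....----
147 ----.--.----..-.-.--------.--.-.......
148 -.--...--..-.--.-.-.-.-----------.....
149 .---.------..-.--..--...---..----.....
150 --.---....---.....-.-..-..-.-.----.---
151 ----------.-----.--.-..-...---.----...
152 -------.------.---.--.--.-.-...-------
153 -----------------------.------.-.--.--
154 ------------.-----.--..-..-..---...---
155 --------.--------------------.-.-.-...
156 ---------------------..-.---.-.--.--..
157 -----------------------.---.----.-..-.
158 -----------------------------.-------.
159 ----------------------------..--.----.
160 ----------------------------------.---
161 ---------------------------------.---.
162 ---------------------------------.-.--
163 ---------------------
[... 1553 characters left out ...]
------------
200 --------------+##++-------------------
201 --------------+++++-------------------
202 --------------++++++------------------
203 --------------+#+++++-----------------
204 --------------+##+++#-----------------
205 --------------+######+----------------
206 --------------+######+----------------
207 ---------------##+###+----------------
208 ---------------##+###+----------------
209 ---------------##+###+----------------
210 ---------------++++..-----------------
211 ---------------.......----------------
212 ---------------.......----------------
213 ---------------.......----------------
214 ---------------.......----------------
215 ----------------....------------------
```

The arm blocks the top view, so I'll move it aside and measure again.

Request:
{"name": "servo_tool", "arguments": {"steps": [[[0,-4,2],[0,0,0],0],[[0,-5,0],[0,0,0],0],[[0,-5,0],[0,0,0],0],[[0,-5,0],[0,0,0],0],[[0,-5,0],[0,0,0],0],[[0,-5,0],[0,0,0],0],[[0,0,0],[0,0,0],0],[[0,0,0],[0,0,0],0]]}}

```text
clock: 23.65
eef_pos: [0.4625, -0.3534, 0.393]
ee_rot: [0.362, -3.12, -0.002]
ft_force: [0.3, -0.0, -0.7]
grip_width: 0.0442
gripper_force: 0.0
```

```bash
python3 - <<'E'
from h import *
a=r.read_camera("top")[:,:,::-1];cv2.imwrite("pics/t7.png",a)
r0=cv2.imread("pics/t0.png") if 0 else cv2.imread("pics/top0.png")
t=a.astype(int);d=np.abs(t-r0).max(2)
for v in range(140,212):
    print(v,"".join("#" if (q.max()-q.min()<35 and q.min()>170) else "+" if (q.max()-q.min()<35 and q.min()>100) else "-" if q.max()-q.min()<35 else "." for q in t[v,183:218]),"".join("x" if q>50 else "." for q in d[v,183:218]))
E
```

```text
140 ----------------------------------- ...................................
141 ----------------------------------- ...................................
142 ----------------------------------- ...................................
143 -----------------------------...... ...................................
144 ---------------------.............. ...................................
145 -------------...................... ...................................
146 -----.............................. ...................................
147 ................................... ...................................
148 ................................... ...................................
149 .............#..................... .............x.....................
150 .............#..................... .............xx....................
151 .............#..................... .............x.....................
152 .............#+.................... .............x.....................
153 .............##.................... .............x.....................
154 .............##.................
[... 3671 characters left out ...]
xxxxx...........
203 ...........##+++++############+.... .....xxxx.x..xxxxx.................
204 ...........###+###############+.... xxxxxxxx..x...xxx..................
205 ............###################.... xxxxxxxx...........................
206 ............###################.... xxxxxxxx...........................
207 ............###################.... xxxxxx..x..........................
208 ............##+#############+++.... ...................................
209 ............##+########+........... ...................................
210 ............++#+................... ...................................
211 ................................... ...................................
```

```bash
python3 - <<'E'
from h import *
i=r.camera_info("top");y=.2302;c,s=np.cos(y),np.sin(y);D=np.array([.5696,.0364])
tod=lambda p:np.round(1e3*np.array([c*(p-D)[0]+s*(p-D)[1],-s*(p-D)[0]+c*(p-D)[1]]),1)
for n,u,v,z in[("tip",196.3,148.6,.056),("flare end",191.2,160.8,.056),("leg mid",197.2,160,.056),("bow end out",197,203.6,.056),("post top?",197,173.5,.072)]:print(n,tod(back(i,np.array([u,v]),z)))
g=cv2.cvtColor(cv2.imread("pics/t7.png"),6)
print(g[164:184,186:206])
E
```

```text
tip [76.   1.4]
flare end [47.2 16.3]
leg mid [47.3  2. ]
bow end out [-58.5  12.6]
post top? [9.  3.7]
[[207 208 208 208 209 144 213 206 203 209 143 224 169 204 205 192 192 196
  213 217]
 [209 208 209 209 210 216 206 216 166 210 180 224 202 182 205 216 217 231
  236 241]
 [207 207 207 208 215 241 158 216 205 221 202 222 202 184 240 240 240 240
  241 241]
 [211 211 211 212 198 240 201 198 213 161 239 216 200 184 240 240 240 241
  241 241]
 [213 214 213 214 200 240 241 110 215 206 239 211 203 179 240 241 240 241
  240 241]
 [214 215 214 214 198 240 241 101 210 205 235 212 211 151 240 241 240 239
  238 240]
 [215 216 215 215 215 241 238 126 198 219 185 207 214 156 235 240 241 226
  221 236]
 [214 214 214 212 221 241 226 171 158 212 164 192 156 168 186 234 241 241
  240 241]
 [213 214 213 199 240 241 241 239 199 165 222 228 227 227 207 161 235 241
  241 241]
 [212 212 212 189 240 241 241 230 211 221 228 229 229 229 231 176 170 236
  235 233]
 [204 207 211 172 240 241 241 224 154 223 230 229 229 230 230 179 125 179
  146 119]
 [130 164 209 209 240 240 241 229 154 217 228 229 230 230 228 146 106  87
  108 107]
 [133 133 205 211 240 241 241 201 183 173 222 227 228 226 201 138 101  83
  105 108]
 [167 167 220 235 240 241 241 213 225 122 139 199 203 174 141 105  81 109
   94 106]
 [241 241 241 240 236 241 241 202 221 105 108 120 126 112 101  88  80  81
   82  96]
 [241 240 240 241 235 241 241 183 218 152  85  88  94  93 102  94  81  82
   84  90]
 [241 241 241 241 233 241 241 237 203 211 108 127 139 135  94 100  81  83
   81  91]
 [240 241 241 241 228 240 239 193 168 198 196 216 204 212  80  84  81  81
   80  95]
 [241 241 241 241 228 238 221 197 191 168 143  77 160 222  87  85  82  83
   95  96]
 [241 241 241 241 241 219 220 161 177  72  59  56 157 225  88  80  73  93
   99  96]]
```

The tip is 76 mm out past the dock origin and the sprung leg has closed, but the gap from neck to post reads about 3 mm uncertain. I'll nudge the bow from behind with closed fingers to make sure it's home.

Request:
{"name": "servo_tool", "arguments": {"steps": [[[0.2,4.8,0],[0,0,0],1],[[0.2,4.8,0],[0,0,0],1],[[0.3,4.8,0],[0,0,0],1],[[0.3,4.8,0],[0,0,0],1],[[0.3,4.8,0],[0,0,0],1],[[0.3,4.8,0],[0,0,0],1],[[0.3,4.8,0],[0,0,0],1],[[0.2,4.7,0],[0,0,0],1],[[0,0,-4],[0,0,0],1],[[0,0,-4],[0,0,0],1],[[0,0,-4],[0,0,0],1],[[0,0,-3],[0,0,0],1],[[0,0,-1.5],[0,0,0],1],[[0,0,0],[0,0,0],1],[[0,0,0],[0,0,0],1]]}}

```text
clock: 25.58
eef_pos: [0.4835, 0.0289, 0.2296]
ee_rot: [-0.362, 3.119, -0.001]
ft_force: [0.4, 0.4, 0.1]
grip_width: 0.0004
gripper_force: 0.0
```

```bash
python3 s.py|head -1
```

```text
tcp dock mm [-85.5  12.3] z 0.2296 F dock [0.46 0.3 ] 0.05 M [0.12 0.01] -0.005 25.575
```

Request:
{"name": "servo_tool", "arguments": {"steps": [[[0.39,0.09,-0.3],[0,0,0],1],[[0.39,0.09,0],[0,0,0],1],[[0.39,0.09,0],[0,0,0],1],[[0.29,0.07,0],[0,0,0],1],[[0,0,0],[0,0,0],1]]}}

```text
clock: 26.25
eef_pos: [0.498, 0.0321, 0.2256]
ee_rot: [-0.362, 3.12, -0.0]
ft_force: [-1.0, 0.7, -0.4]
grip_width: 0.0005
gripper_force: 0.0
```

Request:
{"name": "servo_tool", "arguments": {"steps": [[[0.19,0.05,0],[0,0,0],1]]}}

```text
clock: 26.38
eef_pos: [0.4994, 0.0326, 0.2255]
ee_rot: [0.361, -3.12, 0.0]
ft_force: [-0.2, 0.1, -0.4]
grip_width: 0.0003
gripper_force: 0.0
```

Request:
{"name": "servo_tool", "arguments": {"steps": [[[0.19,0.05,0],[0,0,0],1]]}}

```text
clock: 26.5
eef_pos: [0.5015, 0.0331, 0.2256]
ee_rot: [0.362, -3.121, 0.0]
ft_force: [-0.5, 0.7, -1.0]
grip_width: 0.0005
gripper_force: 0.0
```

Request:
{"name": "servo_tool", "arguments": {"steps": [[[0.19,0.05,0],[0,0,0],1]]}}

```text
clock: 26.62
eef_pos: [0.5035, 0.0336, 0.2256]
ee_rot: [0.362, -3.121, 0.0]
ft_force: [0.3, -0.9, -0.1]
grip_width: 0.0005
gripper_force: 0.0
```

Request:
{"name": "servo_tool", "arguments": {"steps": [[[0.19,0.05,0],[0,0,0],1]]}}

```text
clock: 26.75
eef_pos: [0.5054, 0.0341, 0.2256]
ee_rot: [-0.362, 3.121, -0.0]
ft_force: [0.7, 0.5, 0.3]
grip_width: 0.0005
gripper_force: 0.0
```

Request:
{"name": "servo_tool", "arguments": {"steps": [[[0.15,0.035,0],[0,0,0],1]]}}

```text
clock: 26.88
eef_pos: [0.507, 0.0344, 0.2256]
ee_rot: [-0.362, 3.121, -0.0]
ft_force: [-0.8, 0.2, -1.0]
grip_width: 0.0004
gripper_force: 0.0
```

Request:
{"name": "servo_tool", "arguments": {"steps": [[[0.15,0.035,0],[0,0,0],1]]}}

```text
clock: 27.0
eef_pos: [0.5083, 0.0348, 0.2256]
ee_rot: [0.362, -3.12, 0.0]
ft_force: [-2.2, -0.4, -0.2]
grip_width: 0.0008
gripper_force: 0.9
```

Request:
{"name": "servo_tool", "arguments": {"steps": [[[0.15,0.035,0],[0,0,0],1]]}}

```text
clock: 27.12
eef_pos: [0.509, 0.0351, 0.2253]
ee_rot: [0.361, -3.118, -0.0]
ft_force: [-2.7, -1.1, -0.4]
grip_width: 0.0004
gripper_force: 1.6
```

Request:
{"name": "servo_tool", "arguments": {"steps": [[[0.15,0.035,0],[0,0,0],1]]}}

```text
clock: 27.25
eef_pos: [0.5097, 0.0355, 0.225]
ee_rot: [0.361, -3.116, -0.001]
ft_force: [-6.0, -0.3, 0.4]
grip_width: 0.0006
gripper_force: 3.0
```

Request:
{"name": "servo_tool", "arguments": {"steps": [[[0.15,0.035,0],[0,0,0],1]]}}

```text
clock: 27.38
eef_pos: [0.5104, 0.0359, 0.2247]
ee_rot: [0.361, -3.114, -0.001]
ft_force: [-7.3, -1.1, 0.4]
grip_width: 0.0004
gripper_force: 4.0
```

Request:
{"name": "servo_tool", "arguments": {"steps": [[[0.15,0.035,0],[0,0,0],1]]}}

```text
clock: 27.5
eef_pos: [0.511, 0.0363, 0.2244]
ee_rot: [0.361, -3.112, -0.002]
ft_force: [-10.7, -0.4, -0.4]
grip_width: 0.0007
gripper_force: 4.8
```

```bash
python3 s.py|head -1
```

```text
tcp dock mm [-57.1  13.2] z 0.2244 F dock [-10.52   2.06] -0.44 M [0.24 1.66] 0.014 27.5
```

The resistance is firm and rises steadily, so the clip is hard against its stop. I'll back off, lift clear and recheck.

Request:
{"name": "servo_tool", "arguments": {"steps": [[[-0.6,-0.15,0],[0,0,0],1],[[-1,-0.25,0],[0,0,0],1],[[-1,-0.25,0],[0,0,0],1],[[0,0,3],[0,0,0],1],[[0,0,5],[0,0,0],1],[[0,0,5],[0,0,0],1],[[0,-4,3],[0,0,0],1],[[0,-5,0],[0,0,0],1],[[0,-5,0],[0,0,0],1],[[0,-5,0],[0,0,0],1],[[0,-5,0],[0,0,0],1],[[0,-5,0],[0,0,0],1],[[0,-5,0],[0,0,0],1],[[0,0,0],[0,0,0],1],[[0,0,0],[0,0,0],1]]}}

```text
clock: 29.42
eef_pos: [0.4877, -0.3099, 0.3854]
ee_rot: [0.36, -3.121, -0.001]
ft_force: [-0.0, 0.1, -0.7]
grip_width: 0.0007
gripper_force: 0.0
```

```bash
python3 - <<'E'
from h import *
a=r.read_camera("top")[:,:,::-1];cv2.imwrite("pics/t8.png",a)
t=a.astype(int);b=cv2.imread("pics/t7.png").astype(int)
for v in range(144,166):
    print(v,*["".join("#" if (q.max()-q.min()<35 and q.min()>170) else "." for q in k[v,186:202]) for k in(b,t)])
d=np.abs(t-b).max(2)>40;print("changed px dock",d[140:245,60:240].sum(), "rest", r.get_obs()["ft_force"].round(1))
E
```

```text
144 ................ ................
145 ................ ................
146 ................ ................
147 ................ ................
148 ................ ................
149 ..........#..... ..........#.....
150 ..........#..... ..........#.....
151 ..........#..... ..........#.....
152 ..........#..... ..........#.....
153 ..........##.... ..........##....
154 ..........##.... ..........##....
155 ..........##.... ..........##....
156 ..........##.... ..........##....
157 ..........##.... ..........##....
158 ..........##.... ..........##....
159 ..........##.... ..........##....
160 ..........##.... ..........##....
161 .....#.....#.... .....#.....#....
162 .....##....#.... .....##....#....
163 ......#....#.... ......#....#....
164 ......##...#.... ......##...#....
165 ......##...##... ......##...##...
changed px dock 887 rest [-0.4  0.1  0.5]
```

The 10 N nudge didn't move the clip at all, so it was already fully home. Handing in.

```bash
python3 -c "
from plant import r
print(r.job_done())"
```

```text
the job is handed in; nothing more can be done
None
```

The job is handed in at about 29 s: the bar is folded flat over the post, and the clip snapped over, sits home by feel (a 10 N nudge did not move it) and is released; I did not separately recheck the bystanders.

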